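Hang the bit caddy on the drop-nose peg

ROBOT

A 6-joint arm with a two-finger parallel gripper is mounted at the origin on the work surface. World frame = base frame: x ahead of the robot, y to its left, z up, the work surface at z = 0. Lengths are in m, angles in rad, forces in N, time in s.
With the tool pointing down it reaches from about 0.25 to 0.85 m from the base axis. Payload 12.5 kg.
Tool frame: the origin (TCP) lies on the centre line of the jaws, within the pads' length; the fingertips stand 8 mm ahead of it and the grasp point (between the pads) lies 11 mm behind it; z points along the fingers, y is the line along which they close (so a half turn about z gives the same grasp; the last joint's range is limited). The gripper opens to 93 mm and grips with 3 to 60 N. Pads are 15 mm wide; open, the fingers measure 128 mm over their backs; the gripper's body (75 mm by 188 mm) begins 65 mm behind the grasp point.
Start: joints at [-1.251, 0.351, 1.652, -0, 1.139, -0.085], TCP at [0.217, -0.506, 0.227] pointing down, gripper open.
Joint ranges: [-2.75, 2.75], [-0.79, 2.1], [0.01, 2.65], [-1.57, 4.71], [0.07, 3.14], [-2.87, 2.87]. Speed limits (rad/s): [2.22, 2.22, 2.79, 3.14, 3.14, 3.14].

INTERFACE

Orientations are given as a unit quaternion [x, y, z, w].
In Python, from workcell import ctrl gives the robot as it stands.
- The arm moves only by the shell command python3 -m creep 'ROWS' [OPENING] [FORCE]. ROWS is JSON, a list of rows, each a list of 2 entries, a list of its own where there are three numbers: the shift along the world's x, y, z in m, then the turn, a rotation vector about the world's x, y, z in degrees. In form: [[[tx, ty, tz], [rx, ry, rz]], ...]. A call has exactly 10 rows; each row is the pose to reach, as a shift and turn from the pose commanded when the call began; what a row does not reach only later rows make up. A row lasts 1/8 s, in which the tool goes at most 62.5 mm and 10.7 degrees, less where a joint would pass 70% of its speed; a pose out of reach is approached as far as the arm can. A call with a gripper value outside its range is refused whole. OPENING is the opening, from -1 (shut) to 1 (fully open), so that 0 is half open, set as the call begins (- or left out, the last holds). The fingers move at their own pace and stop on an object; FORCE is the grip in N (left out, the last holds). Time passes only in rows, so rows that repeat a pose let the fingers close, or fill a call up. It gives the time, the measured TCP pose, the force and the opening at its end, in the units of the state.
- ctrl.sense(): the state, without advancing time (a new reading comes with each control period).
- ctrl.snapshot(name): name is "scene" or "top"; returns (picture, depth): 400x640x3 uint8, red, green, blue; 400x640 float32, m along the optical axis (not along the pixel's ray), 0 where there is no reading.
- ctrl.camera_model(name): a dict with "intrinsics" (3x3 intrinsics, pixels), "R" (3x3) and "t" (3): a world point X has camera coordinates R X + t. Camera axes: x right, y down, z forward; pixel columns grow to the right and rows downward; lengths in m; the calibration is good to about 2 mm. A picture is of the moment at which its call begins. camera_model takes no time and is no camera call.
- ctrl.close_job(): hands the job in, once; it reports no verdict.
The state is a dict: "time_s": time; "qpos": joint angles; "qd": joint speeds; "joint_torque": joint torques, N m; "position": TCP position; "ee_rot": TCP orientation; "force": force on the tool from outside, world axes, zero at the start; "ft_torque": the same for the moment, N m; "gripper_width": opening from 0.0 (shut) to 1.0 (fully open).
Only numpy, scipy, OpenCV 4.12 (cv2) and the standard library are available. Lean on these libraries where they do the work, as an engineer would, in place of code of your own. Each camera call takes 0.05 s, during which the arm holds its last target. There are 200 camera calls.

TASK

Hang the grinding-bit caddy by its eye on the peg: push it along the peg so that it lifts the yellow gravity flap, until the flap drops shut behind it. Then pull it back against the shut flap, with about 8 newtons, to prove that it holds, and leave it hanging there. Go easy on the peg and flap, and leave the other things on the bench alone.

Things in the scene. Friction and masses are not known exactly. Their poses are not given: they have to be found in the camera images.
- caddy_grip (a point): Centre of the caddy's red grip bar: 90 mm long (caddy x), 18 mm thick (caddy y), 22 mm high (z up), 140 mm above the caddy's underside; the plate's neck below it is 40 mm wide, 6 mm thick. The loose caddy weighs 0.32 to 0.5 kg and starts upright on the bench; half a turn about z makes no difference to it.
- tray (a point): Middle of the caddy's underside. Grey tray 120 mm (x) by 56 mm (y), 35 mm high, with grinding bits up to 46 mm high. An upright aluminium plate, 56 mm wide (x) and 6 mm thick (y), rises from its middle to the grip bar. Axes as the caddy's, z up.
- eye (a point): Centre of the round eye through the caddy's plate: 30 mm in diameter, 6 mm through along caddy y, 85 mm above the underside, 55 mm straight below the grip bar's centre. The plate reaches 13 mm beyond the hole.
- post: Fixed blue square post, 40 by 40 mm, 174 mm high, on a 100 mm steel foot plate; origin at the post's middle on the bench, z up. The peg sticks out level along the post's +y.
- peg_root (a point): Where the peg's axis leaves the post's +y face, 160 mm above the bench; axes as the post's. Dark steel peg 10 mm in diameter, tapered tip, along +y. How far it sticks out is not measured: its tip is 90 to 118 mm from this point. A brass collar, 26 mm in diameter, stops the eye; its face is 50 mm back from the tip. More than 15 N spoils peg or flap: go by feel.
- flap_rest (a point): Only a mark on the post, 124 mm above the bench, straight below peg_root and level with the lower end of the hanging flap. The yellow flap is 6 mm thick across, 8 mm along the peg, reaches 36 mm below the peg's axis, weighs 60 g, and pivots in the peg 8 mm behind its tip. Shut, it holds the eye's lower rim, the plate's middle about 35 mm off the collar's face; prove it with a pull of about 8 N.
- flap (a joint): Angle of the flap, swinging freely. 0: hangs down, shut; a stop keeps it from swinging out. Grows to 1.5 as its lower end swings towards the post and up, pushed by the eye's lower rim. With the eye resting on the peg it drops free once the plate's middle is about 9 mm or less from the collar's face (3 mm touches); with the eye centred about the peg it may not come free.
- filler_can_c (a point): Bystander: middle of a yellow-banded can, 72 mm in diameter, 100 mm high, loose.
- grinder: Bystander: black and grey hand grinder with a red switch, about 205 mm long along its x, 48 mm wide, 49 mm high, lying; origin under it.
- screwdriver: Bystander: orange-handled screwdriver lying along its x.
- sanding_block: Bystander: black rubber sanding block, 120 by 65 by 35 mm; origin at the centre of its underside.
Mind the look-alikes: they are no part of the job. What is shaped like the post but red is not meant.

How it is judged:
By the outcome, as a careful person would: the job done as asked, in the order asked, and still so for the second after the job is handed in, with the robot touching nothing.
It also fails if it takes over 67 s, if anything falls off the work surface, if the arm or the gripper's body presses on something with over 40 N, if the wrist force passes 120 N, or if a joint passes its speed limit or range.

## Working session

There is one attempt and no reset: what is moved stays moved. The work goes in short steps, Python scripts to look and compute and a shell command to move; the robot and the scene stay as the last step left them, time stands still between calls to the robot, and variables do not carry over. Pictures are saved under pics/ and viewed, on a budget of 10 in all, crops included, one or two more only if the job needs it, and the job is handed in when it is done.

```bash
ls; mkdir -p pics; cat > h.py <<'E'
import numpy as np,cv2
from workcell import ctrl
def snap(n,tag):
    im,d=ctrl.snapshot(n); np.savez(f'{tag}.npz',im=im,d=d); cv2.imwrite(f'pics/{tag}.png',im[:,:,::-1]); return im,d
def world(n,d):
    c=ctrl.camera_model(n);K=np.array(c['intrinsics']);R=np.array(c['R']);t=np.array(c['t'])
    v,u=np.mgrid[:d.shape[0],:d.shape[1]]
    P=np.stack([(u-K[0,2])/K[0,0]*d,(v-K[1,2])/K[1,1]*d,d],-1)
    return (P-t)@R
def pix(n,X):
    c=ctrl.camera_model(n);K=np.array(c['intrinsics']);p=K@(np.array(c['R'])@np.array(X)+np.array(c['t']));return p[:2]/p[2]
E
python3 - <<'E'
from h import *
snap('scene','s1');snap('top','t1')
for n in('scene','top'):
    c=ctrl.camera_model(n);print(n,c['intrinsics'],c['R'],c['t'])
print(ctrl.sense())
E
```

```text
pics
scene [[391.14694841   0.         318.85794571]
 [  0.         391.14694841 199.76651797]
 [  0.           0.           1.        ]] [[ 0.4857668   0.87404716  0.00849541]
 [ 0.56147811 -0.30457287 -0.76940087]
 [-0.66990517  0.37851939 -0.63870974]] [-0.14497937 -0.24431192  1.51251085]
top [[464.75372904   0.         320.92906918]
 [  0.         464.75372904 200.51817177]
 [  0.           0.           1.        ]] [[-0.01199922 -0.99988687 -0.00906996]
 [-0.99544099  0.01280322 -0.09451621]
 [ 0.09462165  0.00789448 -0.995482  ]] [-0.13791127  0.52988141  1.52502692]
{'time_s': 0.1, 'qpos': array([-1.25060059e+00,  3.51150286e-01,  1.65235934e+00,  2.81665553e-05,
        1.13910070e+00, -8.45933630e-02]), 'qd': array([-5.68299415e-05, -8.91279480e-04,  5.32348996e-04,  1.74815122e-03,
       -1.43702884e-03, -9.69523948e-05]), 'joint_torque': array([-8.49400731e-04, -4.98029566e+01, -2.85705471e+01,  6.99342205e-02,
        2.38386600e-02, -4.70605835e-05]), 'position': array([ 0.21654175, -0.50525075,  0.22617311]), 'ee_rot': array([ 9.79589103e-01,  2.01009775e-01, -4.71028692e-05, -5.06808572e-04]), 'force': array([0.01440153, 0.86391861, 0.78393196]), 'ft_torque': array([-0.04273301, -0.02634978, -0.02544431]), 'gripper_width': 0.9984977292785819}
```

View pics/s1.png

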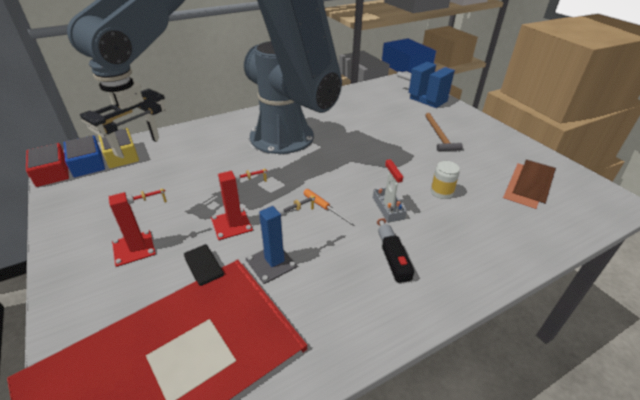

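View pics/t1.png

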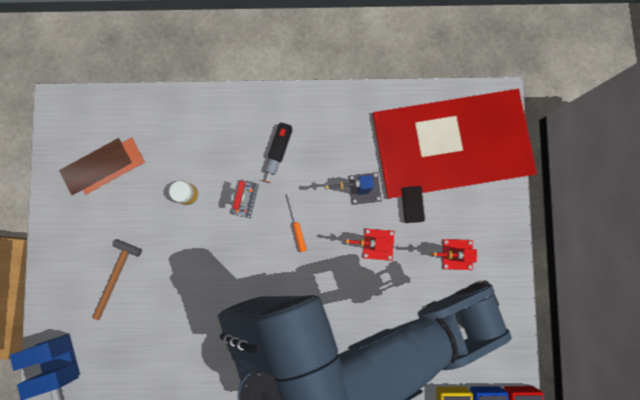

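The scene view shows the blue post at (272,240) with its peg pointing up-right, and the caddy at (392,195). The top view shows the blue post at (365,186), its peg pointing left towards +y with the tip near (322,186), and the caddy at (243,198). The grinder is at (278,150), the screwdriver at (297,225), and there are two red decoys.

```bash
python3 - <<'E'
from h import *
for tag,n,box_c,box_p in(('t1','top',(222,172,262,225),(315,165,385,205)),('s1','scene',(370,155,410,222),(240,185,335,285))):
    z=np.load(tag+'.npz');im,d=z['im'],z['d'];W=world(n,d);hsv=cv2.cvtColor(im,cv2.COLOR_RGB2HSV).astype(int)
    H,S,V=hsv[...,0],hsv[...,1],hsv[...,2]
    def inb(b):
        m=np.zeros(d.shape,bool);m[b[1]:b[3],b[0]:b[2]]=1;return m&(d>0)
    def rep(nm,m):
        P=W[m]
        if len(P)<4: print(tag,nm,len(P));return
        c=P.mean(0);u,s,vt=np.linalg.svd((P-c)[:,:2],full_matrices=False);a=(P-c)[:,:2]@vt[0]
        print(tag,nm,len(P),'mean',c.round(4),'med',np.median(P,0).round(4),'min',P.min(0).round(3),'max',P.max(0).round(3),'axis',vt[0].round(3),'ext',np.ptp(a).round(3),'mid',(c[:2]+vt[0]*(a.max()+a.min())/2).round(4))
    red=((H<8)|(H>172))&(S>140)&(V>80)
    m=inb(box_c)&red&(W[...,2]>.12)&(W[...,2]<.18);rep('grip',m)
    m=inb(box_c)&(W[...,2]>.02)&(W[...,2]<.05);rep('tray',m)
    blue=(H>100)&(H<125)&(S>120)
    m=inb(box_p)&blue&(W[...,2]>.166);rep('posttop',m)
    m=inb(box_p)&blue;rep('post',m)
    m=inb(box_p)&~blue&(W[...,2]>.14)&(W[...,2]<.19);rep('peg',m)
    m=inb(box_p)&(H>18)&(H<35)&(S>130)&(W[...,2]>.1);rep('yel',m)
z=np.load('t1.npz');im=z['im']
a=cv2.resize(im[160:215,220:400],None,fx=4.4,fy=4.4,interpolation=cv2.INTER_CUBIC)
s=np.load('s1.npz')['im'];b=cv2.resize(s[150:290,235:425],None,fx=2.4,fy=2.4,interpolation=cv2.INTER_CUBIC)
o=np.zeros((a.shape[0]+b.shape[0],800,3),np.uint8);o[:a.shape[0],:a.shape[1]]=a;o[a.shape[0]:,:b.shape[1]]=b
cv2.imwrite('pics/c1.png',o[:600,:,::-1])
E
```

```text
t1 grip 161 mean [0.5368 0.1072 0.1501] med [0.5364 0.1066 0.1507] min [0.494 0.091 0.136] max [0.58  0.124 0.16 ] axis [-0.972  0.235] ext 0.088 mid [0.5372 0.1071]
t1 tray 159 mean [0.5342 0.1    0.0348] med [0.5326 0.0971 0.0344] min [0.476 0.069 0.021] max [0.602 0.148 0.05 ] axis [-0.947  0.321] ext 0.123 mid [0.5351 0.0997]
t1 posttop 158 mean [ 0.5688 -0.2824  0.1732] med [ 0.5686 -0.2825  0.173 ] min [ 0.548 -0.301  0.167] max [ 0.59  -0.261  0.18 ] axis [-0.981  0.192] ext 0.046 mid [ 0.5688 -0.2824]
t1 post 196 mean [ 0.566  -0.2831  0.1596] med [ 0.5652 -0.2828  0.1725] min [ 0.548 -0.322  0.001] max [ 0.605 -0.261  0.18 ] axis [-0.951  0.309] ext 0.069 mid [ 0.5786 -0.2872]
t1 peg 163 mean [ 0.563  -0.2185  0.1655] med [ 0.5616 -0.2162  0.1653] min [ 0.548 -0.303  0.146] max [ 0.591 -0.155  0.178] axis [-0.126  0.992] ext 0.146 mid [ 0.5642 -0.2281]
t1 yel 16 mean [ 0.5591 -0.1945  0.1691] med [ 0.5582 -0.207   0.1697] min [ 0.552 -0.21   0.16 ] max [ 0.57  -0.161  0.177] axis [-0.07   0.998] ext 0.049 mid [ 0.5585 -0.1861]
s1 grip 165 mean [0.545  0.1002 0.1478] med [0.5
[... 303 characters left out ...]
 [ 0.5756 -0.2875  0.1731] med [ 0.5766 -0.2876  0.1737] min [ 0.554 -0.306  0.166] max [ 0.592 -0.267  0.177] axis [ 0.12  -0.993] ext 0.037 mid [ 0.5754 -0.2861]
s1 post 999 mean [ 0.5834 -0.2891  0.1083] med [ 0.5874 -0.2901  0.1131] min [ 0.554 -0.306  0.009] max [ 0.592 -0.264  0.177] axis [-0.311 -0.95 ] ext 0.047 mid [ 0.5837 -0.2883]
s1 peg 288 mean [ 0.5643 -0.2262  0.1636] med [ 0.5632 -0.2194  0.1642] min [ 0.547 -0.307  0.14 ] max [ 0.589 -0.158  0.178] axis [ 0.039 -0.999] ext 0.148 mid [ 0.5645 -0.2322]
s1 yel 12 mean [ 0.5595 -0.1687  0.1487] med [ 0.5583 -0.1653  0.1479] min [ 0.557 -0.211  0.133] max [ 0.572 -0.163  0.166] axis [ 0.281 -0.96 ] ext 0.051 mid [ 0.5649 -0.187 ]
```

View pics/c1.png

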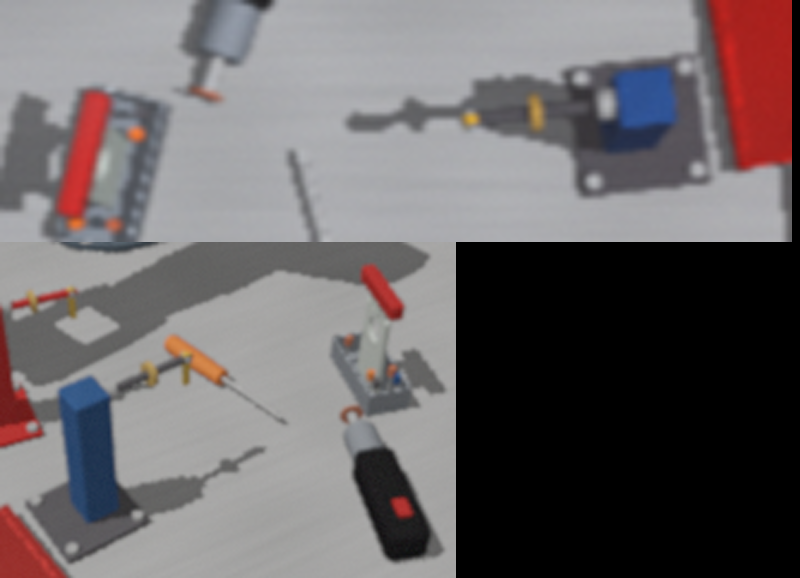

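The crops show the grip bar running from (95,95) to (68,212) in the top crop. In the same crop the collar is at (536,112), the flap and tip at (470,119), and the flap hangs shut. I'll refine the bar and post poses by fitting box silhouettes in both cameras.

```bash
cat > fit.py <<'E'
from h import *
from scipy.optimize import minimize
def boxmask(n,x,y,yaw,sx,sy,z0,z1,win):
    c,s=np.cos(yaw),np.sin(yaw);p=[]
    for a in(-sx/2,sx/2):
        for b in(-sy/2,sy/2):
            for z in(z0,z1): p.append(pix(n,[x+c*a-s*b,y+s*a+c*b,z]))
    p=(np.array(p)-[win[0],win[1]]+.5)*8-.5
    m=np.zeros(((win[3]-win[1])*8,(win[2]-win[0])*8),np.uint8)
    cv2.fillConvexPoly(m,cv2.convexHull(p.astype(np.float32)).round().astype(np.int32),255)
    return cv2.resize(m,None,fx=1/8,fy=1/8,interpolation=cv2.INTER_AREA)/255.
def fit(obs,x0,dims):
    def f(p,only=None):
        return sum(((boxmask(n,*p,*dims,w)-m)**2).sum() for n,m,w in obs)
    s=np.array([x0]+[np.array(x0)+d for d in([.008,0,0],[0,.008,0],[0,0,.15])])
    r=minimize(f,x0,method='Nelder-Mead',options=dict(initial_simplex=s,xatol=1e-4,fatol=1e-3));return r.x.round(4),round(r.fun,1)
E
cat > m1.py <<'E'
from fit import *
def masks(tag,n,w,kind):
    im=np.load(tag+'.npz')['im'][w[1]:w[3],w[0]:w[2]];h=cv2.cvtColor(im,cv2.COLOR_RGB2HSV).astype(int)
    H,S=h[...,0],h[...,1]
    return n,(((((H<7)|(H>172))&(S>130)) if kind=='r' else ((H>100)&(H<125)&(S>110)))*1.),w
g=[masks('t1','top',(228,170,256,218),'r'),masks('s1','scene',(378,152,408,190),'r')]
p=[masks('t1','top',(350,165,385,205),'b'),masks('s1','scene',(250,198,295,275),'b')]
for nm,o,x0,d in(('grip',g,[.54,.105,-.24],(.09,.018,.129,.151)),('post',p,[.571,-.284,.08],(.04,.04,.004,.174))):
    print(nm,'both',fit(o,x0,d),'top',fit(o[:1],x0,d),'scene',fit(o[1:],x0,d))
P,_=fit(p,[.571,-.284,.08],(.04,.04,.004,.174))
for tag,n,b in(('t1','top',(315,165,385,205)),('s1','scene',(270,185,335,230))):
    z=np.load(tag+'.npz');W=world(n,z['d']);h=cv2.cvtColor(z['im'],cv2.COLOR_RGB2HSV).astype(int)[b[1]:b[3],b[0]:b[2]]
    Q=W[b[1]:b[3],b[0]:b[2]];c,s=np.cos(P[2]),np.sin(P[2]);d=Q-[P[0],P[1],0]
    X=c*d[...,0]+s*d[...,1];Y=-s*d[...,0]+c*d[...,1]
    m=(Q[...,2]>.12)&(Q[...,2]<.185)&(Y>.028)
    for lo in np.arange(.03,.15,.01):
        k=m&(Y>=lo)&(Y<lo+.01)
        if k.any(): print(tag,lo.round(2),k.sum(),'x',np.median(X[k]).round(4),'z',np.median(Q[k][:,2]).round(4),'sat',int(np.median(h[k][:,1])),'V',int(np.median(h[k][:,2])),'maxY',Y[k].max().round(4))
E
python3 m1.py
```

```text
grip both (array([ 0.537 ,  0.1085, -0.2922]), np.float64(105.8)) top (array([ 0.538 ,  0.1092, -0.2291]), np.float64(35.2)) scene (array([ 0.5331,  0.1096, -0.3288]), np.float64(60.6))Traceback (most recent call last):
  File "m1.py", line 9, in <module>
    print(nm,'both',fit(o,x0,d),'top',fit(o[:1],x0,d),'scene',fit(o[1:],x0,d))
                    ~~~^^^^^^^^
  File "fit.py", line 16, in fit
    r=minimize(f,x0,method='Nelder-Mead',options=dict(initial_simplex=s,xatol=1e-4,fatol=1e-3));return r.x.round(4),round(r.fun,1)
    res = _minimize_neldermead(fun, x0, args, callback, bounds=bounds,
                               **options)
    fxcc = func(xcc)
    fx = function(np.copy(x), *(wrapper_args + args))
  File "fit.py", line 14, in f
    return sum(((boxmask(n,*p,*dims,w)-m)**2).sum() for n,m,w in obs)
  File "fit.py", line 14, in <genexpr>
    return sum(((boxmask(n,*p,*dims,w)-m)**2).sum() for n,m,w in obs)
                 ~~~~~~~^^^^^^^^^^^^^^
  File "fit.py", line 7, in boxmask
    for z in(z0,z1): p.append(pix(n,[x+c*a-s*b,y+s*a+c*b,z]))
                              ~~~^^^^^^^^^^^^^^^^^^^^^^^^^^^
  File "h.py", line 11, in pix
    c=ctrl.camera_model(n);K=np.array(c['intrinsics']);p=K@(np.array(c['R'])@np.array(X)+np.array(c['t']));return p[:2]/p[2]
ValueError: time passes only in moves, steps and waits
```

```bash
python3 - <<'E'
s=open('h.py').read()
s=s.replace("from workcell import ctrl\n","from workcell import ctrl\nimport functools\n@functools.cache\ndef cam(n): return ctrl.camera_model(n)\n").replace("c=ctrl.camera_model(n);","c=cam(n);")
open('h.py','w').write(s)
m=open('m1.py').read()
m=m.replace("    return n,(((((H<7)|(H>172))&(S>130)) if kind=='r' else ((H>100)&(H<125)&(S>110)))*1.),w",
"""    k=((((H<5)|(H>172))&(S>150)) if kind=='r' else ((H>100)&(H<125)&(S>110))).astype(np.uint8)
    _,L,st,_=cv2.connectedComponentsWithStats(k,connectivity=4);i=1+st[1:,4].argmax();print(tag,kind,st[i]);return n,(L==i)*1.,w""")
open('m1.py','w').write(m)
E
timeout 200 python3 m1.py
```

```text
t1 r [  5  11  12  28 149]
s1 r [  8   8  16  22 159]
t1 b [  8  10  16  19 214]
s1 b [  10    9   24   60 1033]
grip both (array([ 0.5361,  0.1082, -0.3046]), np.float64(133.4)) top (array([ 0.5384,  0.1093, -0.2058]), np.float64(54.2)) scene (array([ 0.5343,  0.1083, -0.3582]), np.float64(69.2))
post both (array([ 0.5711, -0.2854, -0.1833]), np.float64(171.4)) top (array([ 0.5716, -0.2838,  0.0114]), np.float64(77.2)) scene (array([ 0.5668, -0.2838, -0.1851]), np.float64(90.4))
t1 0.03 15 x -0.0103 z 0.1677 sat 8 V 102 maxY 0.0396
t1 0.04 9 x -0.0155 z 0.1644 sat 16 V 81 maxY 0.0493
t1 0.05 10 x -0.0174 z 0.1637 sat 15 V 85 maxY 0.0596
t1 0.06 13 x -0.0212 z 0.1645 sat 17 V 88 maxY 0.0697
t1 0.07 20 x -0.0251 z 0.17 sat 136 V 154 maxY 0.0797
t1 0.08 14 x -0.0268 z 0.1633 sat 15 V 85 maxY 0.0896
t1 0.09 11 x -0.0301 z 0.1639 sat 15 V 87 maxY 0.0991
t1 0.1 10 x -0.032 z 0.1618 sat 15 V 87 maxY 0.1096
t1 0.11 16 x -0.0362 z 0.1636 sat 54 V 152 maxY 0.1196
t1 0.12 7 x -0.0375 z 0.1597 sat 40 V 145 maxY 0.1252
s1 0.03 19 x -0.0056 z 0.1627 sat 2 V 116 maxY 0.0397
s1 0.04 18 x -0.0124 z 0.1637 sat 4 V 86 maxY 0.0499
s1 0.05 16 x -0.0155 z 0.1633 sat 4 V 85 maxY 0.0593
s1 0.06 26 x -0.0211 z 0.1645 sat 43 V 125 maxY 0.07
s1 0.07 40 x -0.0158 z 0.1661 sat 115 V 142 maxY 0.0796
s1 0.08 16 x -0.0249 z 0.1632 sat 7 V 102 maxY 0.0899
s1 0.09 14 x -0.0288 z 0.1634 sat 3 V 97 maxY 0.0986
s1 0.1 17 x -0.0309 z 0.164 sat 14 V 89 maxY 0.1091
s1 0.11 53 x -0.034 z 0.1468 sat 91 V 133 maxY 0.1195
s1 0.12 2 x -0.0375 z 0.162 sat 141 V 163 maxY 0.1221
```

```bash
cat > ov.py <<'E'
from h import *
def overlay(n,tag,win,f,items):
    im=np.load(tag+'.npz')['im'][win[1]:win[3],win[0]:win[2]]
    o=cv2.resize(im,None,fx=f,fy=f,interpolation=cv2.INTER_NEAREST)[:,:,::-1].copy()
    for pts,col in items:
        q=((np.array([pix(n,p) for p in pts])-win[:2]+.5)*f-.5).round().astype(int)
        cv2.polylines(o,[q.reshape(-1,1,2)],False,col,1,cv2.LINE_AA)
    return o
def box(x,y,yaw,sx,sy,z0,z1,col):
    c,s=np.cos(yaw),np.sin(yaw);r=[(x+c*a-s*b,y+s*a+c*b) for a,b in((-sx/2,-sy/2),(sx/2,-sy/2),(sx/2,sy/2),(-sx/2,sy/2),(-sx/2,-sy/2))]
    return [([(*p,z0) for p in r],col),([(*p,z1) for p in r],col)]+[([(*p,z0),(*p,z1)],col) for p in r[:4]]
E
python3 - <<'E'
from ov import *
for tag,n,b in(('t1','top',(315,165,385,205)),('s1','scene',(270,185,335,230))):
    z=np.load(tag+'.npz');W=world(n,z['d']);S=cv2.cvtColor(z['im'],cv2.COLOR_RGB2HSV).astype(int)[...,1]
    m=np.zeros(S.shape,bool);m[b[1]:b[3],b[0]:b[2]]=1
    m&=(abs(W[...,2]-.163)<.006)&(W[...,1]>-.255)&(W[...,1]<-.15)&(S<40)
    P=W[m];a=np.polyfit(P[:,1],P[:,0],1)
    for _ in range(3):
        r=P[:,0]-np.polyval(a,P[:,1]);k=abs(r)<.004;a=np.polyfit(P[k,1],P[k,0],1)
    print(n,k.sum(),'yaw',-np.arctan(a[0]),'x at y=-.16,-.21,-.264',np.polyval(a,[-.16,-.21,-.264]),r[k].std())
yaw=.09;pk=lambda d,z=.16:(.571-np.sin(yaw)*(d+.02),-.284+np.cos(yaw)*(d+.02),z)
it=box(.538,.108,-.23,.09,.018,.129,.151,(0,255,0))+box(.571,-.284,yaw,.04,.04,.0,.174,(0,255,255))+[([pk(0),pk(.109)],(255,0,255)),([pk(.101),pk(.101,.124)],(255,255,0)),([pk(.059,.147),pk(.059,.173)],(255,255,0))]
A=overlay('top','t1',(225,160,385,220),5,it);B=overlay('scene','s1',(245,150,415,275),2.4*1,it)
B=overlay('scene','s1',(250,190,340,280),3.2,it);C=overlay('scene','s1',(370,150,420,222),4,it)
o=np.zeros((600,800,3),np.uint8);o[:300,:800]=A;o[305:305+B.shape[0],:B.shape[1]]=B;o[305:305+C.shape[0],400:400+C.shape[1]]=C
cv2.imwrite('pics/ov1.png',o)
E
```

```text
top 54 yaw 0.10408748866924565 x at y=-.16,-.21,-.264 [0.55683635 0.5620596  0.56770072] 0.0023386808633236752
scene 83 yaw 0.09163049278307964 x at y=-.16,-.21,-.264 [0.55942934 0.56402373 0.56898567] 0.001737767690569165
```

View pics/ov1.png

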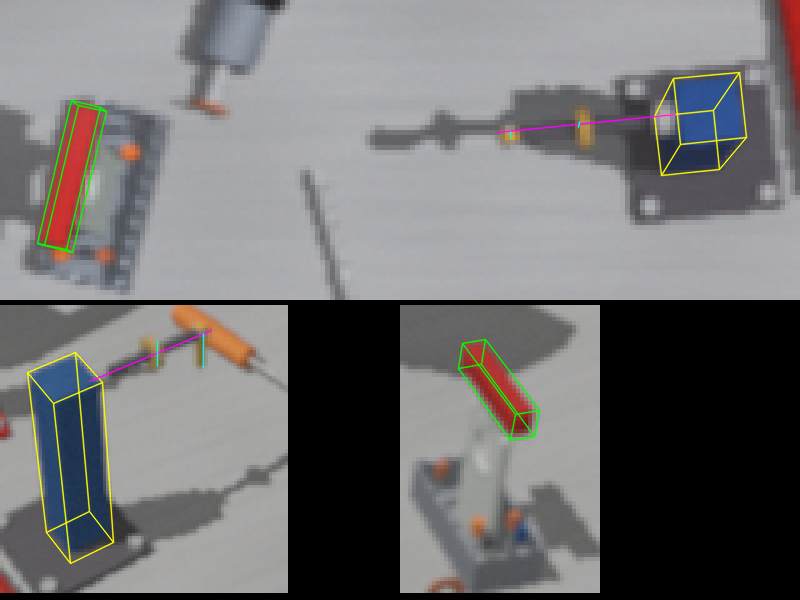

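The overlays agree: bar at (0.538, 0.108) with yaw −13.2°. The peg axis passes through about x = 0.557 at y = −0.16 with yaw 5.4°, and the tip is at about y = −0.1555. I'll move to above the caddy.

```bash
python3 -m creep '[[[0.012,0.024,0.015],[0,0,-2]],[[0.04,0.075,0.03],[0,0,-6]],[[0.068,0.13,0.03],[0,0,-10]],[[0.097,0.185,0.03],[0,0,-14]],[[0.125,0.24,0.03],[0,0,-18]],[[0.155,0.295,0.03],[0,0,-22]],[[0.184,0.352,0.03],[0,0,-26]],[[0.213,0.408,0.03],[0,0,-30]],[[0.24,0.46,0.03],[0,0,-34]],[[0.26,0.497,0.03],[0,0,-36.4]]]' 1 30
```

```text
time_s: 1.35
position: [0.4772, -0.0062, 0.2565]
ee_rot: [0.993, -0.115, -0.0, -0.0]
force: [-0.2, -0.3, -0.9]
gripper_width: 0.998
```

```bash
python3 -m creep '[[[0.025,0.05,0],[0,0,0]],[[0.05,0.095,0],[0,0,0]],[[0.061,0.114,-0.01],[0,0,0]],[[0.061,0.114,-0.02],[0,0,0]],[[0.061,0.114,-0.04],[0,0,0]],[[0.061,0.114,-0.065],[0,0,0]],[[0.061,0.114,-0.085],[0,0,0]],[[0.061,0.114,-0.085],[0,0,0]],[[0.061,0.114,-0.085],[0,0,0]],[[0.061,0.114,-0.085],[0,0,0]]]'; python3 - <<'E'
from ov import *
snap('scene','s2');snap('top','t2')
it=box(.538,.108,-.23,.09,.018,.129,.151,(0,255,0))
A=overlay('scene','s2',(340,110,440,230),4,it);B=overlay('top','t2',(210,160,300,240),4,it)
o=np.zeros((480,800,3),np.uint8);o[:480,:400]=A;o[:320,420:780]=B;cv2.imwrite('pics/ov2.png',o)
E
```

```text
time_s: 2.6
position: [0.5379, 0.1052, 0.1725]
ee_rot: [0.993, -0.115, 0.001, -0.0]
force: [0.4, 0.8, 0.7]
gripper_width: 1.003
```

View pics/ov2.png

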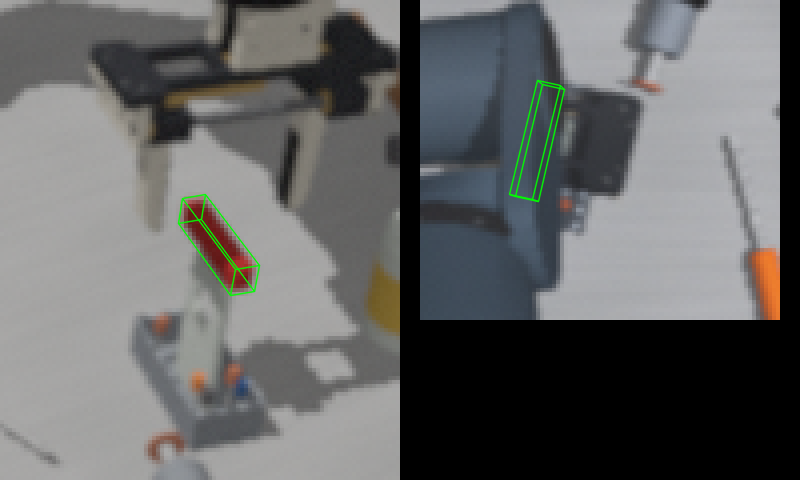

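The scene view shows the bar at (218,245) between the two fingers and well centred. I'll descend and close.

```bash
python3 -m creep '[[[0,0.002,-0.012],[0,0,0]],[[0,0.002,-0.025],[0,0,0]],[[0,0.002,-0.036],[0,0,0]],[[0,0.002,-0.043],[0,0,0]],[[0,0.002,-0.043],[0,0,0]],[[0,0.002,-0.043],[0,0,0]],[[0,0.002,-0.043],[0,0,0]],[[0,0.002,-0.043],[0,0,0]],[[0,0.002,-0.043],[0,0,0]],[[0,0.002,-0.043],[0,0,0]]]'; python3 -m creep '[[[0,0,0],[0,0,0]],[[0,0,0],[0,0,0]],[[0,0,0],[0,0,0]],[[0,0,0],[0,0,0]],[[0,0,0],[0,0,0]],[[0,0,0],[0,0,0]],[[0,0,0],[0,0,0]],[[0,0,0],[0,0,0]],[[0,0,0],[0,0,0]],[[0,0,0],[0,0,0]]]' -1 45
```

```text
time_s: 3.95
position: [0.5376, 0.1075, 0.1287]
ee_rot: [0.993, -0.115, 0.0, -0.0]
force: [0.3, -0.2, 0.2]
gripper_width: 1.002
time_s: 5.2
position: [0.5376, 0.1075, 0.1286]
ee_rot: [0.993, -0.115, -0.0, 0.0]
force: [-0.1, 0.1, -1.5]
gripper_width: 0.189
```

Width 0.189, which is 17.6 mm, matches the 18 mm bar. I'll lift and carry it to 55 mm in front of the tip, aligned with the peg.

```bash
python3 -m creep '[[[0,0,0.004],[0,0,0]],[[0,0,0.012],[0,0,0]],[[0,0,0.024],[0,0,0]],[[0,0,0.038],[0,0,0]],[[0,0,0.052],[0,0,0]],[[0,0,0.064],[0,0,0]],[[0,0,0.07],[0,0,0]],[[0,0,0.07],[0,0,0]],[[0,0,0.07],[0,0,0]],[[0,0,0.07],[0,0,0]]]'; python3 -m creep '[[[0.001,-0.01,0],[0,0,1]],[[0.003,-0.035,0],[0,0,3]],[[0.005,-0.065,0],[0,0,6]],[[0.007,-0.1,0],[0,0,9]],[[0.009,-0.135,0],[0,0,12]],[[0.011,-0.165,0],[0,0,15]],[[0.013,-0.19,0],[0,0,17]],[[0.014,-0.205,0],[0,0,18.6]],[[0.014,-0.2075,0],[0,0,18.6]],[[0.014,-0.2075,0],[0,0,18.6]]]'; python3 - <<'E'
from ov import *
import time
snap('scene','s3');snap('top','t3');print(ctrl.sense()['position'],ctrl.sense()['force'])
yaw=.095;pk=lambda d,z=.16:(.557-np.sin(yaw)*d,-.1555+np.cos(yaw)*d,z)
it=box(.5515,-.1,yaw,.09,.018,.199,.221,(0,255,0))+box(.5515,-.1,yaw,.12,.056,.07,.105,(0,255,0))+[([pk(-.109),pk(.1)],(255,0,255)),([pk(-.05,.147),pk(-.05,.173)],(255,255,0)),([pk(-.008),pk(-.008,.124)],(255,255,0))]
A=overlay('scene','s3',(240,130,370,280),4,it);B=overlay('top','t3',(270,150,390,220),2.2,it)
o=np.zeros((600,800,3),np.uint8);o[:600,:520]=A;o[:154,530:530+264]=B;cv2.imwrite('pics/ov3.png',o)
E
```

```text
time_s: 6.45
position: [0.5374, 0.1075, 0.1982]
ee_rot: [0.993, -0.115, -0.0, 0.0]
force: [-0.9, 0.7, -4.5]
gripper_width: 0.187
time_s: 7.7
position: [0.5514, -0.1, 0.1985]
ee_rot: [0.999, 0.047, -0.0, -0.0]
force: [-0.2, -0.1, -4.9]
gripper_width: 0.193
[ 0.55156509 -0.0995636   0.19863289] [-0.13044334  0.80249171 -3.70289821]
```

View pics/ov3.png

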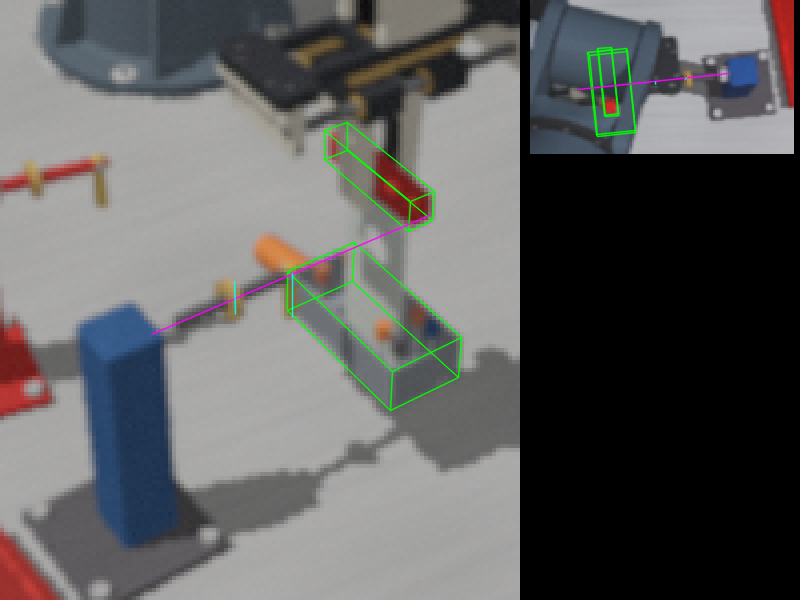

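The eye shows at (373,240), on the peg axis line and slightly below it as intended. The flap is shut and the wrist carries about 4.5 N. I'll push in.

```bash
python3 -m creep '[[[0.0004,-0.004,0],[0,0,0]],[[0.001,-0.011,0],[0,0,0]],[[0.0019,-0.02,0],[0,0,0]],[[0.0028,-0.03,0],[0,0,0]],[[0.0037,-0.039,0],[0,0,0]],[[0.0044,-0.046,0],[0,0,0]],[[0.0048,-0.05,0],[0,0,0]],[[0.0048,-0.05,0],[0,0,0]],[[0.0048,-0.05,0],[0,0,0]],[[0.0048,-0.05,0],[0,0,0]]]'; python3 -m creep '[[[0.0002,-0.002,0],[0,0,0]],[[0.0004,-0.004,0],[0,0,0]],[[0.0006,-0.006,0],[0,0,0]],[[0.0008,-0.008,0],[0,0,0]],[[0.001,-0.01,0],[0,0,0]],[[0.0012,-0.0125,0],[0,0,0]],[[0.0014,-0.015,0],[0,0,0]],[[0.0017,-0.0175,0],[0,0,0]],[[0.0019,-0.02,0],[0,0,0]],[[0.0019,-0.02,0],[0,0,0]]]'
```

```text
time_s: 9.05
position: [0.5564, -0.1498, 0.1987]
ee_rot: [0.999, 0.047, 0.0, -0.0]
force: [-1.2, -0.2, -4.2]
gripper_width: 0.187
time_s: 10.3
position: [0.5583, -0.1702, 0.1986]
ee_rot: [0.999, 0.047, -0.0, 0.0]
force: [0.2, -0.6, -5.0]
gripper_width: 0.191
```

```bash
python3 -m creep '[[[0.0002,-0.002,0],[0,0,0]],[[0.0004,-0.004,0],[0,0,0]],[[0.0006,-0.006,0],[0,0,0]],[[0.0008,-0.008,0],[0,0,0]],[[0.001,-0.01,0],[0,0,0]],[[0.0012,-0.0125,0],[0,0,0]],[[0.0014,-0.015,0],[0,0,0]],[[0.0017,-0.0175,0],[0,0,0]],[[0.0019,-0.02,0],[0,0,0]],[[0.0019,-0.02,0],[0,0,0]]]'; python3 - <<'E'
from ov import *
snap('scene','s4');print(ctrl.sense()['force'])
A=overlay('scene','s4',(240,130,370,280),4,[]);cv2.imwrite('pics/s4c.png',A)
E
```

```text
time_s: 11.55
position: [0.5602, -0.1902, 0.1986]
ee_rot: [0.999, 0.047, 0.0, 0.0]
force: [-0.4, 0.6, -3.9]
gripper_width: 0.191
[-0.93845755 -0.06256128 -4.7114023 ]
```

View pics/s4c.png

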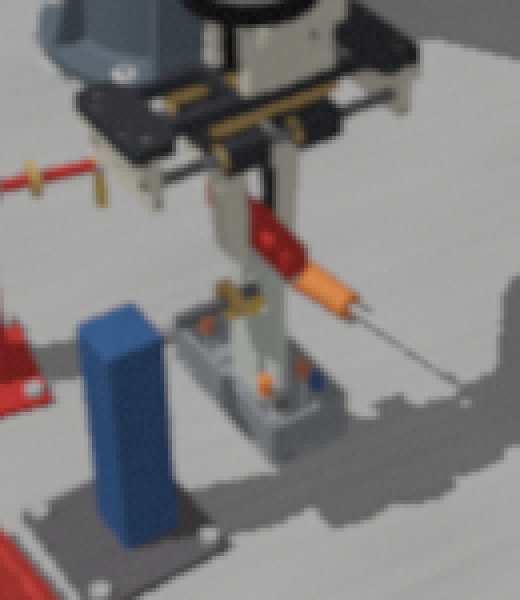

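The eye is around the peg and the yellow flap is lifted towards the post at (245,297). Forces are free. I'll go 4 mm further, then lower onto the peg by feel.

```bash
python3 -m creep '[[[0.0001,-0.001,0],[0,0,0]],[[0.0002,-0.002,0],[0,0,0]],[[0.0003,-0.003,0],[0,0,0]],[[0.0004,-0.004,0],[0,0,0]],[[0.0004,-0.004,-0.0005],[0,0,0]],[[0.0004,-0.004,-0.001],[0,0,0]],[[0.0004,-0.004,-0.0015],[0,0,0]],[[0.0004,-0.004,-0.002],[0,0,0]],[[0.0004,-0.004,-0.0025],[0,0,0]],[[0.0004,-0.004,-0.0025],[0,0,0]]]'; python3 -c "
from h import *
s=ctrl.sense();print(s['position'].round(4),s['force'],s['ft_torque'])"
```

```text
time_s: 12.85
position: [0.5606, -0.194, 0.1961]
ee_rot: [0.999, 0.047, -0.0, -0.0]
force: [0.0, -0.0, -5.1]
gripper_width: 0.191
[ 0.5606 -0.194   0.1961] [ 1.45548764e-03 -5.52696239e-03 -5.11967239e+00] [-0.02693515  0.01105601 -0.04880965]
```

```bash
python3 -m creep '[[[0,0,-0.0003],[0,0,0]],[[0,0,-0.0006],[0,0,0]],[[0,0,-0.0009],[0,0,0]],[[0,0,-0.0012],[0,0,0]],[[0,0,-0.0015],[0,0,0]],[[0,0,-0.0018],[0,0,0]],[[0,0,-0.0018],[0,0,0]],[[0,0,-0.0018],[0,0,0]],[[0,0,-0.0018],[0,0,0]],[[0,0,-0.0018],[0,0,0]]]'; python3 -c "
from h import *
s=ctrl.sense();print(s['position'].round(4),s['force'],s['ft_torque'])"
```

```text
time_s: 14.1
position: [0.5606, -0.194, 0.1944]
ee_rot: [0.999, 0.047, -0.0, 0.0]
force: [-0.7, -0.3, -4.2]
gripper_width: 0.189
[ 0.5606 -0.194   0.1944] [-0.67712424 -0.26188857 -4.16449872] [ 0.07140667  0.02307562 -0.04679018]
```

```bash
python3 -m creep '[[[0,0,-0.0002],[0,0,0]],[[0,0,-0.0004],[0,0,0]],[[0,0,-0.0006],[0,0,0]],[[0,0,-0.0008],[0,0,0]],[[0,0,-0.001],[0,0,0]],[[0,0,-0.001],[0,0,0]],[[0,0,-0.001],[0,0,0]],[[0,0,-0.001],[0,0,0]],[[0,0,-0.001],[0,0,0]],[[0,0,-0.001],[0,0,0]]]'; python3 -c "
from h import *
s=ctrl.sense();print(s['position'].round(4),s['force'],s['ft_torque'])"
```

```text
time_s: 15.35
position: [0.5607, -0.194, 0.1934]
ee_rot: [0.999, 0.047, 0.0, 0.0]
force: [0.1, 1.1, -2.4]
gripper_width: 0.185
[ 0.5607 -0.194   0.1934] [ 0.12321438  1.06032463 -2.39745685] [0.05554568 0.05313192 0.02906043]
```

Contact with the peg begins (fz went from −4.5 to −2.4). I'll move towards the collar by feel.

```bash
python3 -m creep '[[[0.0001,-0.0006,0],[0,0,0]],[[0.0001,-0.0012,0],[0,0,0]],[[0.0002,-0.0018,0],[0,0,0]],[[0.0002,-0.0024,0],[0,0,0]],[[0.0003,-0.003,0],[0,0,0]],[[0.0003,-0.0036,0],[0,0,0]],[[0.0004,-0.0042,0],[0,0,0]],[[0.0004,-0.0042,0],[0,0,0]],[[0.0004,-0.0042,0],[0,0,0]],[[0.0004,-0.0042,0],[0,0,0]]]'; python3 - <<'E'
from ov import *
snap('scene','s5');s=ctrl.sense();print(s['position'].round(4),s['force'],s['ft_torque'])
A=overlay('scene','s5',(270,165,345,240),8,[]);cv2.imwrite('pics/s5c.png',A)
E
```

```text
time_s: 16.6
position: [0.5611, -0.1983, 0.1934]
ee_rot: [0.999, 0.047, 0.0, 0.0]
force: [0.3, -0.1, -0.8]
gripper_width: 0.188
[ 0.561  -0.1983  0.1933] [ 0.48021059  1.03033404 -1.44111676] [ 0.13199226  0.03539977 -0.01487651]
```

View pics/s5c.png

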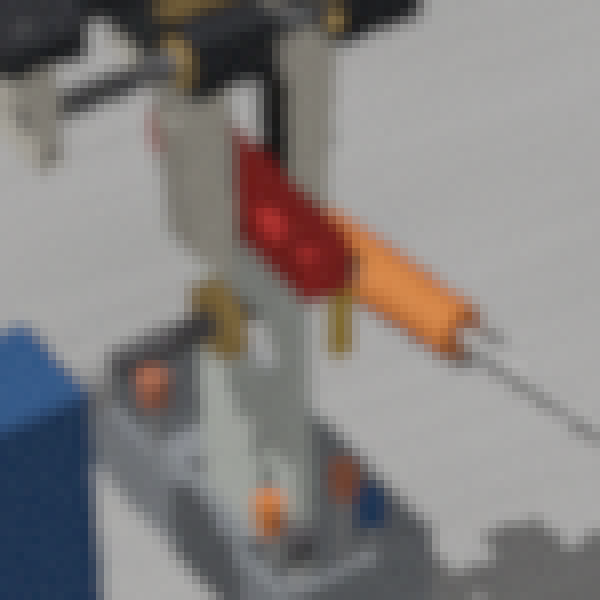

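The yellow flap hangs straight down at (342,325) on the outer side of the plate, so it has dropped shut. I'll pull back along the peg.

```bash
python3 -m creep '[[[-0.0002,0.002,0],[0,0,0]],[[-0.0005,0.005,0],[0,0,0]],[[-0.0008,0.008,0],[0,0,0]],[[-0.0011,0.011,0],[0,0,0]],[[-0.0013,0.014,0],[0,0,0]],[[-0.0016,0.017,0],[0,0,0]],[[-0.0019,0.0195,0],[0,0,0]],[[-0.002,0.021,0],[0,0,0]],[[-0.0021,0.022,0],[0,0,0]],[[-0.0021,0.022,0],[0,0,0]]]'; python3 -c "
from h import *
s=ctrl.sense();print(s['position'].round(4),s['force'],s['ft_torque'])"
```

```text
time_s: 17.9
position: [0.5589, -0.1761, 0.1933]
ee_rot: [0.999, 0.047, -0.0, -0.0]
force: [0.5, -0.9, -0.6]
gripper_width: 0.192
[ 0.5589 -0.1761  0.1933] [ 0.51420047 -0.85427569 -0.57526781] [ 0.02638003 -0.01756375  0.01280308]
```

```bash
python3 -m creep '[[[0,0.0005,0],[0,0,0]],[[-0.0001,0.001,0],[0,0,0]],[[-0.0001,0.0015,0],[0,0,0]],[[-0.0002,0.002,0],[0,0,0]],[[-0.0002,0.0025,0],[0,0,0]],[[-0.0002,0.0025,0],[0,0,0]],[[-0.0002,0.0025,0],[0,0,0]],[[-0.0002,0.0025,0],[0,0,0]],[[-0.0002,0.0025,0],[0,0,0]],[[-0.0002,0.0025,0],[0,0,0]]]'; python3 -m creep '[[[0,0.0003,0],[0,0,0]],[[-0.0001,0.0006,0],[0,0,0]],[[-0.0001,0.0009,0],[0,0,0]],[[-0.0001,0.001,0],[0,0,0]],[[-0.0001,0.001,0],[0,0,0]],[[-0.0001,0.001,0],[0,0,0]],[[-0.0001,0.001,0],[0,0,0]],[[-0.0001,0.001,0],[0,0,0]],[[-0.0001,0.001,0],[0,0,0]],[[-0.0001,0.001,0],[0,0,0]]]'
```

```text
time_s: 19.15
position: [0.5587, -0.1737, 0.1933]
ee_rot: [0.999, 0.047, -0.0, -0.0]
force: [-0.2, -0.1, -2.3]
gripper_width: 0.195
time_s: 20.4
position: [0.5586, -0.1727, 0.1934]
ee_rot: [0.999, 0.047, 0.0, 0.0]
force: [0.7, -1.3, -1.7]
gripper_width: 0.191
```

```bash
python3 -m creep '[[[0,0.0003,0],[0,0,0]],[[-0.0001,0.0006,0],[0,0,0]],[[-0.0001,0.0009,0],[0,0,0]],[[-0.0001,0.001,0],[0,0,0]],[[-0.0001,0.001,0],[0,0,0]],[[-0.0001,0.001,0],[0,0,0]],[[-0.0001,0.001,0],[0,0,0]],[[-0.0001,0.001,0],[0,0,0]],[[-0.0001,0.001,0],[0,0,0]],[[-0.0001,0.001,0],[0,0,0]]]'
```

```text
time_s: 21.65
position: [0.5585, -0.1717, 0.1933]
ee_rot: [0.999, 0.047, -0.0, -0.0]
force: [0.1, -1.7, -0.4]
gripper_width: 0.19
```

```bash
python3 -m creep '[[[0,0.0002,0],[0,0,0]],[[0,0.0004,0],[0,0,0]],[[-0.0001,0.0006,0],[0,0,0]],[[-0.0001,0.0008,0],[0,0,0]],[[-0.0001,0.0008,0],[0,0,0]],[[-0.0001,0.0008,0],[0,0,0]],[[-0.0001,0.0008,0],[0,0,0]],[[-0.0001,0.0008,0],[0,0,0]],[[-0.0001,0.0008,0],[0,0,0]],[[-0.0001,0.0008,0],[0,0,0]]]'
```

```text
time_s: 22.9
position: [0.5585, -0.1713, 0.1934]
ee_rot: [0.999, 0.047, 0.0, 0.0]
force: [1.1, -4.6, -2.7]
gripper_width: 0.19
```

```bash
python3 -m creep '[[[0,0.0001,0],[0,0,0]],[[0,0.0002,0],[0,0,0]],[[0,0.0003,0],[0,0,0]],[[0,0.0003,0],[0,0,0]],[[0,0.0003,0],[0,0,0]],[[0,0.0003,0],[0,0,0]],[[0,0.0003,0],[0,0,0]],[[0,0.0003,0],[0,0,0]],[[0,0.0003,0],[0,0,0]],[[0,0.0003,0],[0,0,0]]]'
```

```text
time_s: 24.15
position: [0.5585, -0.1711, 0.1934]
ee_rot: [0.999, 0.047, 0.0, 0.001]
force: [-0.2, -6.5, -3.7]
gripper_width: 0.189
```

```bash
python3 -m creep '[[[0,0.0001,0],[0,0,0]],[[0,0.0002,0],[0,0,0]],[[0,0.0003,0],[0,0,0]],[[0,0.0003,0],[0,0,0]],[[0,0.0003,0],[0,0,0]],[[0,0.0003,0],[0,0,0]],[[0,0.0003,0],[0,0,0]],[[0,0.0003,0],[0,0,0]],[[0,0.0003,0],[0,0,0]],[[0,0.0003,0],[0,0,0]]]'; python3 -c "
from h import *
s=ctrl.sense();print(s['force'],s['ft_torque'])"
```

```text
time_s: 25.4
position: [0.5585, -0.171, 0.1934]
ee_rot: [0.999, 0.047, 0.0, 0.001]
force: [0.3, -6.0, -2.5]
gripper_width: 0.197
[ 0.31368424 -6.00200126 -2.45696919] [-1.63850999 -0.06392712  0.05088056]
```

```bash
python3 -m creep '[[[0,0.0001,0],[0,0,0]],[[0,0.0002,0],[0,0,0]],[[0,0.0003,0],[0,0,0]],[[0,0.0003,0],[0,0,0]],[[0,0.0003,0],[0,0,0]],[[0,0.0003,0],[0,0,0]],[[0,0.0003,0],[0,0,0]],[[0,0.0003,0],[0,0,0]],[[0,0.0003,0],[0,0,0]],[[0,0.0003,0],[0,0,0]]]'; python3 -c "
from h import *
s=ctrl.sense();print(s['force'],s['ft_torque'])"
```

```text
time_s: 26.65
position: [0.5585, -0.1709, 0.1934]
ee_rot: [0.999, 0.047, 0.0, 0.001]
force: [1.0, -7.7, -3.3]
gripper_width: 0.192
[ 1.04604547 -7.69809019 -3.34985327] [-1.83617328 -0.01927581  0.07021963]
```

```bash
python3 -m creep '[[[0,0.0001,0],[0,0,0]],[[0,0.0002,0],[0,0,0]],[[0,0.0002,0],[0,0,0]],[[0,0.0002,0],[0,0,0]],[[0,0.0002,0],[0,0,0]],[[0,0.0002,0],[0,0,0]],[[0,0.0002,0],[0,0,0]],[[0,0.0002,0],[0,0,0]],[[0,0.0002,0],[0,0,0]],[[0,0.0002,0],[0,0,0]]]'; python3 -c "
from h import *
s=ctrl.sense();print(s['force'],s['ft_torque'])
snap('scene','s6')"
```

```text
time_s: 27.9
position: [0.5585, -0.1708, 0.1934]
ee_rot: [0.999, 0.047, 0.0, 0.001]
force: [0.2, -8.6, -3.5]
gripper_width: 0.187
[ 0.22162262 -8.57554347 -3.51752561] [-1.96197775 -0.0836886  -0.02595472]
```

About 8 N is held against the shut flap. I'll ease off and set the weight on the peg.

```bash
python3 -m creep '[[[0,-0.0005,0],[0,0,0]],[[0.0001,-0.001,0],[0,0,0]],[[0.0002,-0.002,0],[0,0,0]],[[0.0003,-0.003,0],[0,0,0]],[[0.0004,-0.004,0],[0,0,0]],[[0.0005,-0.005,0],[0,0,0]],[[0.0006,-0.006,0],[0,0,0]],[[0.0006,-0.006,0],[0,0,0]],[[0.0006,-0.006,0],[0,0,0]],[[0.0006,-0.006,0],[0,0,0]]]'; python3 - <<'E'
from ov import *
snap('scene','s7');s=ctrl.sense();print(s['force'],s['ft_torque'])
A=overlay('scene','s6',(270,165,345,240),5,[]);B=overlay('scene','s7',(270,165,345,240),5,[]);cv2.imwrite('pics/s67.png',np.hstack([A,B]))
E
```

```text
time_s: 29.2
position: [0.559, -0.1759, 0.1933]
ee_rot: [0.999, 0.047, 0.0, 0.0]
force: [-0.3, 0.7, -2.3]
gripper_width: 0.191
[ 1.09554245  0.12199021 -1.36147148] [ 0.16589085  0.04040308 -0.00935339]
```

View pics/s67.png

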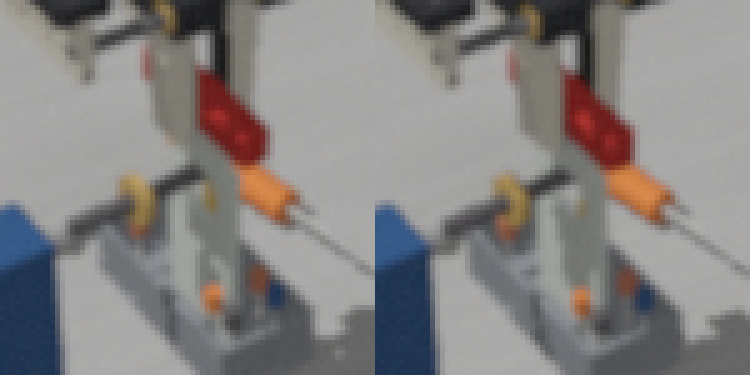

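Left (8 N pull) and right (eased off) both show the caddy on the peg, with the yellow flap visible through the eye at (210,195) and (582,203). I'll lower a touch, release, and lift straight up.

```bash
python3 -m creep '[[[0,0,-0.0002],[0,0,0]],[[0,0,-0.0004],[0,0,0]],[[0,0,-0.0005],[0,0,0]],[[0,0,-0.0005],[0,0,0]],[[0,0,-0.0005],[0,0,0]],[[0,0,-0.0005],[0,0,0]],[[0,0,-0.0005],[0,0,0]],[[0,0,-0.0005],[0,0,0]],[[0,0,-0.0005],[0,0,0]],[[0,0,-0.0005],[0,0,0]]]' - 20;  python3 -m creep '[[[0,0,0],[0,0,0]],[[0,0,0],[0,0,0]],[[0,0,0],[0,0,0]],[[0,0,0],[0,0,0]],[[0,0,0],[0,0,0]],[[0,0,0],[0,0,0]],[[0,0,0],[0,0,0]],[[0,0,0],[0,0,0]],[[0,0,0],[0,0,0]],[[0,0,0],[0,0,0]]]' 0.1
```

```text
time_s: 30.5
position: [0.5591, -0.1759, 0.193]
ee_rot: [0.999, 0.047, 0.0, 0.0]
force: [-0.8, -1.5, 5.4]
gripper_width: 0.191
time_s: 31.75
position: [0.559, -0.1758, 0.1928]
ee_rot: [0.999, 0.047, 0.0, 0.0]
force: [0.0, -0.4, -0.1]
gripper_width: 0.552
```

```bash
python3 -m creep '[[[0,0,0.003],[0,0,0]],[[0,0,0.01],[0,0,0]],[[0,0,0.02],[0,0,0]],[[0,0,0.032],[0,0,0]],[[0,0,0.045],[0,0,0]],[[0,0,0.06],[0,0,0]],[[0,0,0.08],[0,0,0]],[[0,0,0.1],[0,0,0]],[[0,0,0.11],[0,0,0]],[[0,0,0.11],[0,0,0]]]'; python3 - <<'E'
from ov import *
snap('scene','s8');snap('top','t8');s=ctrl.sense();print(s['time_s'],s['force'])
A=overlay('scene','s8',(250,140,350,270),4,[]);B=overlay('top','t8',(220,110,420,260),2,[])
o=np.zeros((520,800,3),np.uint8);o[:,:400]=A;o[:300,400:]=B;cv2.imwrite('pics/s8c.png',o)
E
```

```text
time_s: 33.0
position: [0.5592, -0.1759, 0.3035]
ee_rot: [0.999, 0.047, 0.001, 0.0]
force: [0.2, -0.0, 0.4]
gripper_width: 0.553
33.1 [-0.09665358  0.08116271 -0.98012001]
```

View pics/s8c.png

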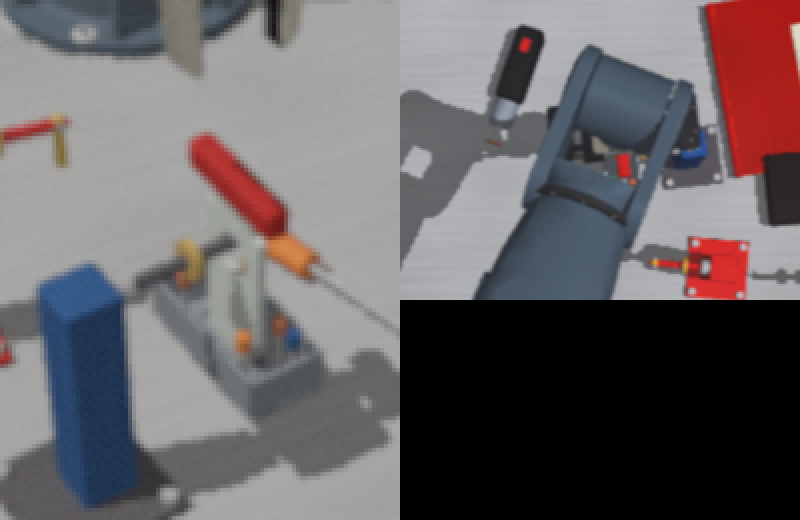

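The caddy hangs on the peg clear of the raised fingers, with its bar at (238,185) and the tray level. I'll let it settle, compare two frames numerically, and hand in.

```bash
python3 -m creep '[[[0,0,0.01],[0,0,0]],[[0,0,0.03],[0,0,0]],[[0,0,0.03],[0,0,0]],[[0,0,0.03],[0,0,0]],[[0,0,0.03],[0,0,0]],[[0,0,0.03],[0,0,0]],[[0,0,0.03],[0,0,0]],[[0,0,0.03],[0,0,0]],[[0,0,0.03],[0,0,0]],[[0,0,0.03],[0,0,0]]]'; python3 - <<'E'
from h import *
im,d=snap('scene','s9');W=world('scene',d)
for t in('s8','s9'):
    z=np.load(t+'.npz');W=world('scene',z['d']);h=cv2.cvtColor(z['im'],cv2.COLOR_RGB2HSV).astype(int)
    m=((h[...,0]<5)|(h[...,0]>172))&(h[...,1]>150);m[:170]=0;m[202:]=0;m[:,:293]=0;m[:,325:]=0
    m&=(W[...,2]>.15);print(t,m.sum(),W[m].mean(0).round(4))
print(ctrl.close_job())
E
```

```text
time_s: 34.35
position: [0.559, -0.1758, 0.3328]
ee_rot: [0.999, 0.047, -0.0, -0.0]
force: [0.1, 0.5, 0.2]
gripper_width: 0.552
s8 227 [ 0.5704 -0.1797  0.2119]
s9 227 [ 0.5758 -0.1827  0.2169]
the job is handed in; nothing more can be done
None
```

The caddy is hanging by its eye on the blue post's peg, and I handed the job in at about 34 s of the 67 s allowed. There was no verdict.

- **Placing:** I gripped the bar (17.6 mm measured against 18 mm), carried it to the peg and slid the eye on, which lifted the flap. I then lowered the eye until the peg took the weight and moved on to roughly 7 mm short of the collar by my estimate. The next picture showed the flap hanging shut on the outer side of the plate.
- **Proof pull:** I pulled back in small steps until the wrist read about 8 N (last readings 7.7 and 8.6 N). The plate stayed where the flap stops it, about 35 mm from the collar by my estimate. I then backed off about 5 mm and let go.
- **Peg load:** Just before letting go, I pressed down slightly more than planned. The wrist read 5.4 N, which with the caddy's weight puts about 10 N on the peg, under the 15 N limit. I only read forces at the end of each move, so a short peak in between would not show.
- **Last checks:** With the fingers raised clear, the wrist force was about zero. The picture shows the caddy hanging level on the peg; in the views I looked at, nothing else on the bench had been touched.
- **Disagreement:** Two pictures 1.3 s apart put the grip bar 5–8 mm apart. The difference lies almost exactly along the camera's line of sight, and the red pixel count was the same (227), so I take it as depth error. I handed in within that same script, so I did not confirm this with a third picture.

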